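# Make up two overhaul kits from the spares locker

## Task

Make up two spares kits. For the first, slide the black-tabbed divider of the long narrow tote well towards either end, then lay the steel piston pin flat on the tote's floor in the longer compartment and the smaller bronze valve seat flat in the shorter one. For the second, put the larger bronze valve seat flat in one compartment of the short wide tray and stand the tan cam follower on its broad foot in the other; leave the iron flange blank where it lies.

Things in the scene. Friction and masses are not known exactly. Their poses are not given: they have to be found in the camera images.
- piston_pin: Bright steel piston pin, a plain cylinder 30 mm in diameter and 122 mm long, about 0.4 kg, lying on the locker shelf (shelf top 85 mm above the bench). Origin at its centre, on its axis; its x axis runs along its length. It can roll. Other things on the shelf are at least 55 mm from its axis at mid-length.
- cam_follower: Tan phenolic cam follower, standing on the locker shelf (85 mm above the bench): a round foot 44 mm in diameter and about 10 mm thick, then a round stem 24 mm in diameter up to 50 mm above the underside; about 60 g. Origin at the centre of its underside, z up the stem. Grip the stem.
- seat_large: Larger bronze valve seat: flat ring 58 mm outside, 40 mm inside diameter, 18 mm high, about 0.16 kg, lying in the open green drawer (floor 16 mm above the bench, walls 25 mm above that floor and at least 50 mm from the ring's axis; the locker's front, 85 mm high, is at least 60 mm from the axis, towards +x). Origin at the centre of its underside, z along the ring's axis.
- seat_small: Smaller bronze valve seat: flat ring 42 mm outside, 26 mm inside diameter, 16 mm high, about 80 g, lying in the same drawer as the larger one (same floor height, walls and clearances). Origin at the centre of its underside, z along the ring's axis.
- flange_blank: Dark cast iron flange blank, a flat disc 82 mm in diameter and 13 mm high with four bolt holes, lying on the locker shelf. Not to be moved. Origin at the centre of its underside.
- long_tote: Long narrow aluminium kit tote, fixed, open on top: inside 220 mm along its x by 100 mm along its y, floor 4 mm and rim 28 mm above its origin, walls 4 mm thick. A sliding cross divider parts it into two compartments along x. Origin at the centre of its underside on the bench; yaw within 0.2 rad of 0.
- divider (a joint): Divider position (m) along the long tote's x: 0 at mid-tote, + towards its +x end, range -0.045 to 0.045; starts near 0, where the pin fits neither side. 4 mm thick, spans the tote, top at the rim. On its middle a black tab to pinch from above, 10 mm thick along the tote's x, 40 mm along y, 26 to 66 mm above the tote's origin. Slides at about 2 N, stays where left.
- wide_tray: Short wide aluminium kit tray, fixed, open on top: outside 140 mm along its x by 178 mm along its y, floor 4 mm and rim 28 mm above its origin, walls 4 mm thick. A fixed 4 mm rib, rim high, runs along its x at y = 0: two compartments 132 mm (x) by 83 mm (y), centred at y = +43.5 and -43.5 mm. Origin at the centre of its underside on the bench; yaw within 0.2 rad of 0.

How it is judged:
At the end, for the whole second after the job is handed in: Divider over 12 mm off the middle; pin level on the tote floor in the longer compartment, small seat flat in the shorter; large seat flat in one tray compartment, follower upright on its foot in the other (each within 0.1 rad); flange blank within 20 mm of its start; all released and at rest (((value of joint divider above 0.012 m and x of piston_pin in the frame of long_tote below -0.008 m and x of seat_small in the frame of long_tote above 0.03 m) or (value of joint divider below -0.012 m and x of piston_pin in the frame of long_tote above 0.008 m and x of seat_small in the frame of long_tote below -0.03 m)) and ((y of seat_large in the frame of wide_tray above 0.005 m and y of cam_follower in the frame of wide_tray below -0.005 m) or (y of cam_follower in the frame of wide_tray above 0.005 m and y of seat_large in the frame of wide_tray below -0.005 m)) and y of piston_pin in the frame of long_tote between -0.05 and 0.05 m and x of piston_pin in the frame of long_tote between -0.06 and 0.06 m and z of piston_pin in the frame of long_tote below 0.024 m and angle between piston_pin's own x axis and vertical above 1.5 rad and y of seat_small in the frame of long_tote between -0.045 and 0.045 m and x of seat_small in the frame of long_tote between -0.105 and 0.105 m and z of seat_small in the frame of long_tote below 0.025 m and angle between the z axis of seat_small and the z axis of long_tote, either way round below 0.1 rad and x of seat_large in the frame of wide_tray between -0.06 and 0.06 m and y of seat_large in the frame of wide_tray between -0.08 and 0.08 m and z of seat_large in the frame of wide_tray below 0.025 m and angle between the z axis of seat_large and the z axis of wide_tray, either way round below 0.1 rad and x of cam_follower in the frame of wide_tray between -0.06 and 0.06 m and y of cam_follower in the frame of wide_tray between -0.08 and 0.08 m and z of cam_follower in the frame of wide_tray below 0.009 m and angle between cam_follower's own z axis and vertical below 0.1 rad and distance of flange_blank from where it was at the start of the episode below 0.02 m and linear speed of each of piston_pin, cam_follower, seat_large, seat_small below 0.02 m/s); the robot touches nothing.
It fails at once if the flange blank was disturbed (moved more than 40 mm) (distance of flange_blank from where it was at the start of the episode above 0.04 m).
It also fails if it takes over 138 s, if anything falls off the work surface, if the arm or the gripper's body presses on something with over 40 N, if the wrist force passes 120 N, or if a joint passes its speed limit or range.

## Robot

A 6-joint arm with a two-finger parallel gripper is mounted at the origin on the work surface. World frame = base frame: x ahead of the robot, y to its left, z up, the work surface at z = 0. Lengths are in m, angles in rad, forces in N, time in s.
With the tool pointing down it reaches from about 0.3 to 0.875 m from the base axis. Payload 6.4 kg.
Tool frame: the origin (TCP) lies at the very end of the fingers, on their centre line; the grasp point (between the pads) lies 19 mm behind it; z points along the fingers, y is the line along which they close (so a half turn about z gives the same grasp; the last joint's range is limited). The gripper opens to 85 mm and grips with 20 to 120 N. Pads are 22 mm wide; open, the fingers measure 114 mm over their backs; the gripper's body (76 mm by 85 mm) begins 54 mm behind the grasp point. The pads swing forward as they close: fully open they stand 13 mm farther back than shut.
Start: joints at [-1.5, 0.181, 1.607, -0, 1.354, -0.206], TCP at [0.157, -0.553, 0.231] pointing down, gripper open.
Joint ranges: [-2.99, 2.99], [-0.89, 2.07], [0.3, 2.58], [-1.14, 4.28], [0, 2.63], [-3.12, 3.12]. Speed limits (rad/s): [2.57, 2.57, 3.01, 3.14, 3.14, 3.14].

## Interface

Orientations are given as a unit quaternion [w, x, y, z].
In Python, from bench import * gives the robot as it stands. The module is installed in compiled form; this text tells all that it offers.
- The arm moves only by the tool arm_command, never from a script. Its arguments are lists of equal length, an entry for each row: "dp": the shift along the tool's x, y, z in units of 0.25 m (1.0 is 0.25 m), a list of three; "turn": the turn, a rotation vector about the tool's x, y, z in units of 30 degrees (1.0 is 30 degrees), a list of three; "jaw": the opening, from 0 (shut) to 1 (fully open). A call has 1 to 5 rows; each row is the pose to reach, as a shift and turn from the pose commanded when the call began, along the tool's axes at that moment; what a row does not reach only later rows make up. A row lasts 1/8 s, in which the tool goes at most 62.5 mm and 10.7 degrees, less where a joint would pass 70% of its speed; a pose out of reach is approached as far as the arm can. A call with a number of a shift or a turn outside -1 to 1 is refused whole. A call with a gripper value outside its range is refused whole. The fingers move at their own pace and stop on an object; the grip force is fixed at half the most. Time passes only in rows, so rows that repeat a pose let the fingers close. It gives the time, the measured TCP pose, the force, the opening and the grip force at its end, in the units of the state.
- get_obs(): the state, without advancing time (a new reading comes with each control period).
- camera(name): name is "scene" or "top"; returns the picture (480x640x3 uint8, blue, green, red); there is no depth.
- get_calibration(name): a dict with "camera_matrix" (3x3 intrinsics, pixels), "k1" (the pictures are not rectified: a ray, as slopes to the right and down, at radius r is drawn at 1 + k1 r^2 times it, then the intrinsics apply), "R" (3x3) and "t" (3): a world point X has camera coordinates R X + t. Camera axes: x right, y down, z forward; pixel columns grow to the right and rows downward; lengths in m; the calibration is good to about 2 mm. A picture is of the moment at which its call begins. get_calibration takes no time and is no camera call.
- hand_in(): hands the job in; it is judged then, once.
The state is a dict: "time_s": time; "q": joint angles; "dq": joint speeds; "joint_efforts": joint torques, N m; "eef_pos": TCP position; "eef_rot": TCP orientation; "wrist_force": force on the tool from outside, world axes, zero at the start; "torque": the same for the moment, N m; "opening": opening from 0.0 (shut) to 1.0 (fully open); "grasp_force": force on a finger pad.
Only numpy, scipy, OpenCV 4.12 (cv2) and the standard library are available. Lean on these libraries where they do the work, as an engineer would, in place of code of your own. Each camera call takes 0.05 s, during which the arm holds its last target. There are 200 camera calls.

## Working session

There is one attempt and no reset: what is moved stays moved. The work goes in short steps, Python scripts to look and compute and a tool call to move; the robot and the scene stay as the last step left them, time stands still between calls to the robot, and variables do not carry over. Pictures are saved under pics/ and viewed, at most 14 in all, crops included, and the job is handed in when it is done.

Besides the shell and the picture viewer there is one more tool, called after "Emit:" as a command line: name --argument value ..., lists and objects as JSON in quotes. arm_command: Moves the arm, as the interface text tells. Its arguments: {"type":"object","properties":{"dp":{"type":"array"},"turn":{"type":"array"},"jaw":{"type":"array"}},"required":["dp","turn","jaw"]}

```bash
mkdir -p pics
python3 - <<'E'
from bench import *
import cv2
for n in("scene","top"):
    cv2.imwrite(f"pics/{n}0.png",camera(n)); c=get_calibration(n); print(n,c)
o=get_obs();print({k:o[k] for k in("time_s","eef_pos","eef_rot","opening")})
E
```

```text
scene {'camera_matrix': array([[447.19830904,   0.        , 324.63199192],
       [  0.        , 447.19830904, 235.1043804 ],
       [  0.        ,   0.        ,   1.        ]]), 'k1': -0.040718717534713844, 'R': array([[ 0.57126433,  0.82065937, -0.01323857],
       [ 0.66533928, -0.47246963, -0.57801046],
       [-0.48060452,  0.32138861, -0.81592196]]), 't': array([-0.31980614, -0.33065858,  1.12640043])}
top {'camera_matrix': array([[530.46882627,   0.        , 322.5023175 ],
       [  0.        , 530.46882627, 231.32262442],
       [  0.        ,   0.        ,   1.        ]]), 'k1': -0.1328329967926682, 'R': array([[-0.02728839, -0.99961059, -0.00583218],
       [-0.98963429,  0.02783805, -0.14088655],
       [ 0.14099405,  0.00192716, -0.99000857]]), 't': array([0.02326176, 0.56974676, 1.08274077])}
{'time_s': 0.1, 'eef_pos': array([ 0.15711246, -0.55259549,  0.23048116]), 'eef_rot': array([-7.90136059e-04,  9.90439103e-01,  1.37948383e-01,  5.55846629e-05]), 'opening': 0.9972625072187918}
```

View pics/scene0.png

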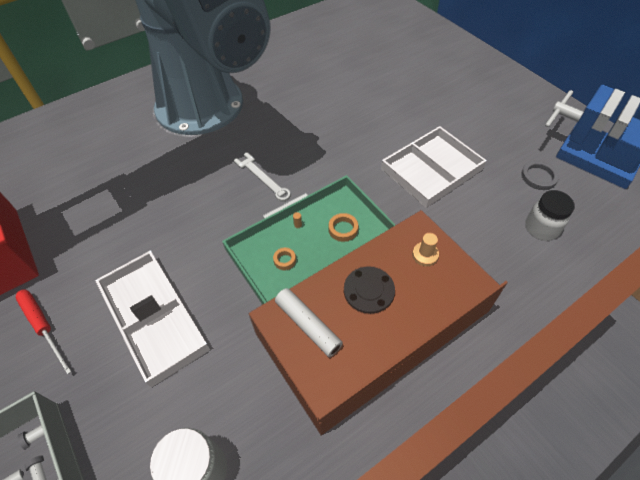

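View pics/top0.png

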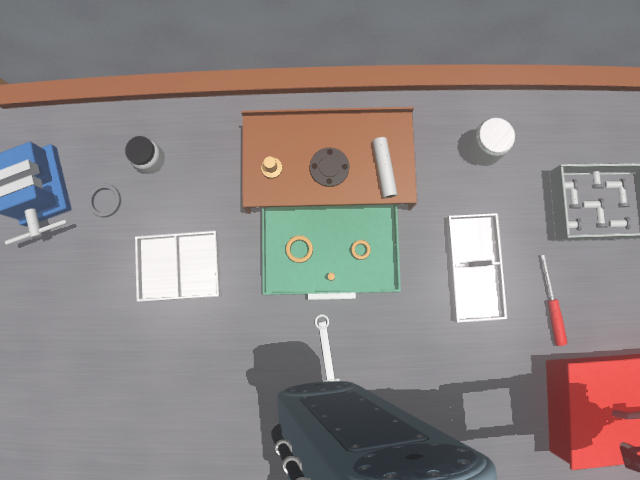

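The top view shows the pin at (385,166), flange (330,167), follower (271,163), large ring (299,249), small ring (361,249), tote about (477,267) and tray about (177,266). In the scene view they are at pin (309,322), follower (428,248), large ring (343,227), small ring (285,259), tote (152,315) and tray (434,165).

```bash
cat > h.py <<'E'
import cv2, numpy as np
from bench import *
cal={n:get_calibration(n) for n in("scene","top")}
def ray(n,p):
    c=cal[n]; u=cv2.undistortPoints(np.array([[p]],float),c["camera_matrix"],np.array([c["k1"],0,0,0,0]))[0,0]
    d=c["R"].T@np.array([u[0],u[1],1.]); return -c["R"].T@c["t"], d/np.linalg.norm(d)
def plane(n,p,z):
    o,d=ray(n,p); return o+d*(z-o[2])/d[2]
def tri(ps,pt):
    o1,d1=ray("scene",ps);o2,d2=ray("top",pt)
    s=np.linalg.lstsq(np.c_[d1,-d2],o2-o1,rcond=None)[0]
    a=o1+s[0]*d1;b=o2+s[1]*d2
    return (a+b)/2, np.linalg.norm(a-b)
def blobs(img,roi,f):
    x0,y0,x1,y1=roi; m=np.zeros(img.shape[:2],np.uint8)
    hsv=cv2.cvtColor(img,cv2.COLOR_BGR2HSV)[y0:y1,x0:x1]
    m[y0:y1,x0:x1]=f(hsv.astype(int))*255
    cs,_=cv2.findContours(m,cv2.RETR_EXTERNAL,cv2.CHAIN_APPROX_NONE)
    return max(cs,key=cv2.contourArea)
def hc(c):
    m=cv2.moments(cv2.convexHull(c)); return np.array([m["m10"]/m["m00"],m["m01"]/m["m00"]])
bronze=lambda h:(h[...,0]<25)&(h[...,1]>110)&(h[...,2]>70)
bright=lambda h:(h[...,1]<40)&(h[...,2]>125)
dark=lambda h:h[...,2]<75
E
python3 - <<'E'
from h import *
S=cv2.imread("pics/scene0.png");T=cv2.imread("pics/top0.png")
for n,f,rs,rt in [("large",bronze,(322,205,368,248),(280,232,318,266)),("small",bronze,(268,242,302,276),(346,236,376,264)),
 ("pin",bright,(268,280,350,362),(365,130,402,200)),("flange",dark,(338,260,402,316),(305,143,355,190))]:
    a=blobs(S,rs,f);b=blobs(T,rt,f)
    P,e=tri(hc(a),hc(b)); print(n,hc(a).round(1),hc(b).round(1),P.round(4),round(e,4),cv2.minAreaRect(a)[1],cv2.minAreaRect(b))
def crop(I,x,y,w,h): return cv2.resize(I[y:y+h,x:x+w],(400,300) ,interpolation=cv2.INTER_CUBIC)
r=lambda I,x,y:crop(I,x,y,133,100)
cv2.imwrite("pics/c1.png",np.vstack([np.hstack([r(S,88,250)[:,:],r(S,370,115)]),np.hstack([r(T,415,215),r(T,110,217)])]))
q=lambda I,x,y:cv2.resize(I[y:y+50,x:x+50],(300,300),interpolation=cv2.INTER_CUBIC)
cv2.imwrite("pics/c2.png",np.vstack([np.hstack([q(S,402,225),q(S,125,285)]),np.hstack([q(T,246,140),q(T,455,240)])]))
E
```

```text
Traceback (most recent call last):
  File "h.py", line 21, in hc
    m=cv2.moments(cv2.convexHull(c)); return np.array([m["m10"]/m["m00"],m["m01"]/m["m00"]])
                                                       ~~~~~~~~^~~~~~~~~
ZeroDivisionError: float division by zero
```

```bash
sleep 1
cat > m.py <<'E'
from h import *
S=cv2.imread("pics/scene0.png");T=cv2.imread("pics/top0.png")
hs=cv2.cvtColor(S,cv2.COLOR_BGR2HSV);ht=cv2.cvtColor(T,cv2.COLOR_BGR2HSV)
print(hs[227,329:336].tolist(),ht[249,284:292].tolist())
def crop(I,x,y,w,h): return cv2.resize(I[y:y+h,x:x+w],(400,300) ,interpolation=cv2.INTER_CUBIC)
r=lambda I,x,y:crop(I,x,y,133,100)
S2=S[245:387,60:249]
cv2.imwrite("pics/c1.png",np.vstack([np.hstack([cv2.resize(S[245:395,60:260],(400,300),interpolation=cv2.INTER_CUBIC),r(S,370,115)]),np.hstack([cv2.resize(T[205:331,400:568],(400,300),interpolation=cv2.INTER_CUBIC),r(T,110,217)])]))
q=lambda I,x,y:cv2.resize(I[y:y+50,x:x+50],(300,300),interpolation=cv2.INTER_CUBIC)
cv2.imwrite("pics/c2.png",np.vstack([np.hstack([q(S,402,225),q(S,125,285)]),np.hstack([q(T,246,140),q(T,455,240)])]))
for n,f,rs,rt in [("large",bronze,(322,205,368,248),(280,232,318,266)),("small",bronze,(268,242,302,276),(346,236,376,264)),
 ("pin",bright,(268,280,350,362),(365,130,402,200)),("flange",dark,(338,260,402,316),(305,143,355,190))]:
  try:
    a=blobs(S,rs,f);b=blobs(T,rt,f)
    P,e=tri(hc(a),hc(b)); print(n,hc(a).round(1),hc(b).round(1),P.round(4),round(e,4),cv2.minAreaRect(a)[1],cv2.minAreaRect(b))
  except Exception as x: print(n,x)
E
python3 m.py
```

```text
[[15, 141, 196], [14, 149, 217], [14, 147, 217], [15, 148, 210], [17, 126, 148], [52, 62, 95], [74, 97, 147]] [[75, 75, 187], [69, 59, 116], [17, 110, 218], [17, 107, 226], [17, 105, 231], [17, 108, 221], [47, 52, 146], [75, 74, 183]]
large float division by zero
small float division by zero
pin [307.  320.7] [384.7 166.8] [ 0.6913 -0.1229  0.1012] 0.001 (78.48883819580078, 19.798988342285156) ((384.6924743652344, 166.52639770507812), (60.139488220214844, 14.190217018127441), 79.3803482055664)
flange max() iterable argument is empty
```

```bash
sed -i 's/>110)&(h\[...,2\]>70/>70)\&(h[...,2]>70/; s/h\[...,2\]<75/h[...,2]<85/' h.py; python3 m.py; python3 -c "
import cv2
a=cv2.cvtColor(cv2.imread('pics/scene0.png'),cv2.COLOR_BGR2HSV);b=cv2.cvtColor(cv2.imread('pics/top0.png'),cv2.COLOR_BGR2HSV)
print(a[290,340:348].tolist(),b[167,308:316].tolist())"
```

```text
[[15, 141, 196], [14, 149, 217], [14, 147, 217], [15, 148, 210], [17, 126, 148], [52, 62, 95], [74, 97, 147]] [[75, 75, 187], [69, 59, 116], [17, 110, 218], [17, 107, 226], [17, 105, 231], [17, 108, 221], [47, 52, 146], [75, 74, 183]]
large [343.1 226.7] [298.9 248.7] [0.5366 0.0594 0.0253] 0.0011 (27.0, 29.0) ((299.0, 249.0), (26.0, 26.0), 90.0)
small [284.2 258.3] [360.4 249.2] [ 0.5318 -0.072   0.0245] 0.001 (21.0, 22.0) ((360.5, 249.0), (18.0, 19.0), 90.0)
pin [307.  320.7] [384.7 166.8] [ 0.6913 -0.1229  0.1012] 0.001 (78.48883819580078, 19.798988342285156) ((384.6924743652344, 166.52639770507812), (60.139488220214844, 14.190217018127441), 79.3803482055664)
flange [369.  289.9] [329.2 151.4] [ 0.716  -0.0165  0.1239] 0.0139 (46.0, 50.0) ((329.5000305175781, 151.50001525878906), (4.242640495300293, 4.242640495300293), 45.0)
[[10, 140, 153], [10, 138, 153], [9, 140, 151], [10, 132, 116], [9, 52, 78], [10, 22, 70], [10, 22, 70], [8, 15, 70]] [[11, 120, 181], [11, 115, 109], [7, 30, 112], [7, 30, 109], [10, 72, 82], [9, 73, 80], [11, 76, 81], [12, 71, 79]]
```

View pics/c1.png

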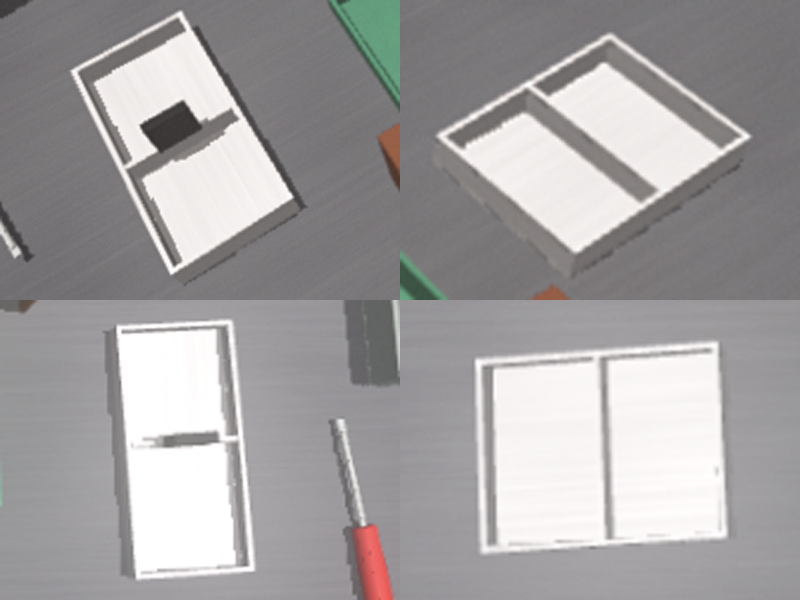

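View pics/c2.png

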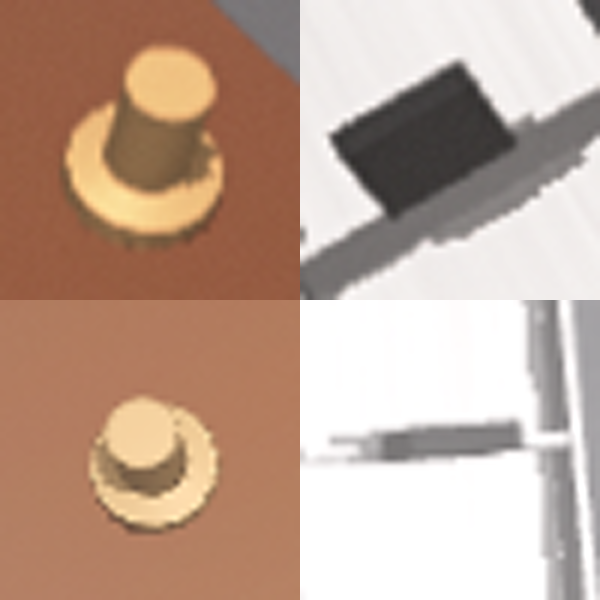

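The crops show the tote and tray rims as clean quads, the divider's black tab near mid-tote, and the follower's stem top at scene (430,239), top (269,162). I read the rim corners from them (tote scene (96,281), (151,251), (208,345), (146,381)) and triangulate.

Run:
```python
from h import *
print("follower",tri((430.1,239.1),(269.1,161.8)))
print("tab",tri((141.4,302.6),(479.9,263.3)))
tote=[tri(a,b) for a,b in [((96.5,281),(506.7,318.8)),((151,251),(456.3,321.8)),((208.5,345),(449.1,215.5)),((146.5,381.5),(497,213.4))]]
tray=[tri(a,b) for a,b in [((382.3,160.3),(219.3,296)),((440,126.7),(137.3,301)),((486.7,160),(135,236.3)),((427.3,198.3),(216,231.3))]]
for n,L in(("tote",tote),("tray",tray)):
    P=np.array([l[0] for l in L]); print(n,P.round(4).tolist(),[round(l[1],4) for l in L])
    ex=(P[2]+P[3]-P[0]-P[1])/2; ey=(P[1]+P[2]-P[0]-P[3])/2
    print(" c",P.mean(0).round(4),np.linalg.norm(ex),np.linalg.norm(ey),"yaw",np.arctan2(ex[1],ex[0]),np.arctan2(-ey[0],ey[1]))
# pin: axis by ends
S=cv2.imread("pics/scene0.png");T=cv2.imread("pics/top0.png")
b=blobs(T,(365,130,402,200),bright);a=blobs(S,(268,280,350,362),bright)
for n,c in(("top",b),("scene",a)):
    r=cv2.minAreaRect(c);vx,vy,x0,y0=cv2.fitLine(c,cv2.DIST_L2,0,.01,.01).ravel(); m=hc(c)
    p=plane(n,m-30*np.array([vx,vy]),.1);q=plane(n,m+30*np.array([vx,vy]),.1);d=q-p
    print(n,"pin",plane(n,m,.1),"ang",np.arctan2(d[1],d[0]))
# flange by dark mask
f=lambda h:(h[...,2]<130)&(h[...,1]<100)
for n,I,r in(("scene",S,(338,260,402,316)),("top",T,(305,143,355,190))):
    c=blobs(I,r,f);print(n,hc(c),cv2.boundingRect(c),plane(n,hc(c),.098))
# locker front edge / drawer walls rough
print("locker front top edge",plane("top",(330,206),.085),"drawer left/right rim",plane("top",(263,250),.041),plane("top",(398,250),.041))
```

```text
follower (array([0.70006132, 0.11018788, 0.13242854]), np.float64(0.0015106955896206893))
tab (array([ 0.49045587, -0.32022648,  0.06042516]), np.float64(0.0032750527556176154))
tote [[0.373, -0.3796, 0.0221], [0.371, -0.2702, 0.0235], [0.6008, -0.2657, 0.0218], [0.6015, -0.3729, 0.0253]] [np.float64(0.0038), np.float64(0.0016), np.float64(0.0063), np.float64(0.0035)]
 c [ 0.4866 -0.3221  0.0232] 0.22922972627115729 0.10833604809325757 yaw 0.024257113549084587 0.012271872949314679
tray [[0.4409, 0.2327, 0.0255], [0.4333, 0.412, 0.024], [0.5733, 0.4174, 0.0278], [0.5792, 0.238, 0.0285]] [np.float64(0.0048), np.float64(0.0036), np.float64(0.0023), np.float64(0.0028)]
 c [0.5067 0.325  0.0264] 0.13928690732359159 0.17949803089518027 yaw 0.03852119706004239 0.03792866634854741
top pin [ 0.69137942 -0.12349134  0.1       ] ang -3.004468329895995
scene pin [ 0.69103987 -0.122175    0.1       ] ang 0.13758768116870182
scene [368.85577271 289.47547955] (344, 267, 51, 47) [ 0.70219279 -0.01249161  0.098     ]
top [329.00423549 166.75095299] (310, 148, 39, 39) [ 0.69505563 -0.00958988  0.098     ]
locker front top edge [ 0.61572187 -0.00938565  0.085     ] drawer left/right rim [0.53381205 0.13410806 0.041     ] [ 0.52581991 -0.15067388  0.041     ]
```

Everything checks: tote 229×108, tray 139×179, rims about 25 mm, pin axis 101 mm, ring mids 25 mm, stem top 132 mm (text 135). Next is a helper that turns targets into move units, starting with the divider (jaws along the tote's x, slid to -40 mm).

```bash
cat > g.py <<'E'
import sys,numpy as np
from scipy.spatial.transform import Rotation as Ro
from bench import get_obs
# usage: g.py x y z psi  (chained targets, 4 numbers each): shift/turn in move units
tote=(np.array([.487,-.322]),.018); tray=(np.array([.507,.325]),.038)
def at(f,x,y): c,a=f; return c+np.array([np.cos(a)*x-np.sin(a)*y,np.sin(a)*x+np.cos(a)*y])
def rot(psi): return Ro.from_matrix(np.array([[np.cos(psi),np.sin(psi),0],[np.sin(psi),-np.cos(psi),0],[0,0,-1]]).astype(float))
def show(ts):
    o=get_obs(); p=o["eef_pos"]; r=Ro.from_quat(np.roll(o["eef_rot"],-1))
    m=r.as_matrix(); print("t",round(o["time_s"],2),"pos",p.round(4),"psi",round(np.arctan2(m[1,0],m[0,0]),4),"open",round(o["opening"],3),"F",o["wrist_force"].round(1),"grip",round(o["grasp_force"],1))
    for t in ts:
        R=rot(t[3]); print("  to",np.round(t,4),"dp",(r.inv().apply(np.array(t[:3])-p)/.25).round(3),"turn",np.degrees((r.inv()*R).as_rotvec()/30).round(3))
        p,r=np.array(t[:3]),R
if __name__=="__main__":
    show([eval(a) for a in sys.argv[1:]])
E
python3 g.py "(*at(tote,0.002,0),.15,.018+np.pi/2)" "(*at(tote,0.002,0),.036,.018+np.pi/2)" "(*at(tote,-.04,0),.036,.018+np.pi/2)"
```

```text
t 0.1 pos [ 0.1571 -0.5526  0.2305] psi 0.2768 open 0.997 F [0.6 0.3 0.9] grip 0.0
  to [ 0.489  -0.322   0.15    1.5888] dp [ 1.529 -0.524  0.323] turn [-2.000e-03 -2.000e-03 -2.506e+00]
  to [ 0.489  -0.322   0.036   1.5888] dp [0.    0.    0.456] turn [0. 0. 0.]
  to [ 0.447  -0.3227  0.036   1.5888] dp [ 0.    -0.168  0.   ] turn [0. 0. 0.]
```

Emit:
arm_command --dp '[[0.8,-0.27,0],[0.8,-0.27,0],[0.8,-0.27,0],[0.8,-0.27,0],[0.8,-0.27,0]]' --turn '[[0,0,-1],[0,0,-1],[0,0,-1],[0,0,-1],[0,0,-1]]' --jaw '[1,1,0.6,0.6,0.6]'

```text
time_s: 0.72
eef_pos: [0.3323, -0.4321, 0.2309]
eef_rot: [-0.0, 0.92, 0.391, 0.0]
wrist_force: [-0.1, 0.6, -0.5]
opening: 0.604
grasp_force: 0.0
```

```bash
python3 g.py "(*at(tote,0.002,0),.15,.018+np.pi/2)"
```

```text
t 0.72 pos [ 0.3323 -0.4321  0.2309] psi 0.8036 open 0.604 F [-0.1  0.6 -0.5] grip 0.0
  to [ 0.489  -0.322   0.15    1.5888] dp [0.752 0.146 0.324] turn [-1.0e-03 -1.0e-03 -1.5e+00]
```

Emit:
arm_command --dp '[[0.752,0.146,0.324],[0.752,0.146,0.324],[0.752,0.146,0.324],[0.752,0.146,0.324],[0.752,0.146,0.324]]' --turn '[[0,0,-1],[0,0,-1],[0,0,-1],[0,0,-1],[0,0,-1]]' --jaw '[0.6,0.6,0.6,0.6,0.6]'

```text
time_s: 1.35
eef_pos: [0.4878, -0.3241, 0.1495]
eef_rot: [-0.001, 0.789, 0.615, -0.0]
wrist_force: [0.4, -0.8, -0.2]
opening: 0.599
grasp_force: 0.0
```

Emit:
arm_command --dp '[[0,0,0],[0,0,0],[0,0,0],[0,0,0]]' --turn '[[0,0,-0.5],[0,0,-0.5],[0,0,-0.5],[0,0,-0.5]]' --jaw '[0.6,0.6,0.6,0.6]'

```text
time_s: 1.85
eef_pos: [0.4875, -0.3254, 0.151]
eef_rot: [0.0, 0.703, 0.711, -0.0]
wrist_force: [-0.6, 0.4, -0.1]
opening: 0.599
grasp_force: 0.0
```

```bash
python3 g.py "(*at(tote,0.002,0),.036,.018+np.pi/2)"; python3 -c "
from h import *
cv2.imwrite('pics/t1.png',np.hstack([cv2.resize(camera('scene')[220:390,60:260],(400,340)),cv2.resize(camera('top')[200:340,400:560],(400,340))]))"
```

```text
t 1.85 pos [ 0.4875 -0.3254  0.151 ] psi 1.5821 open 0.599 F [-0.6  0.4 -0.1] grip 0.0
  to [ 0.489  -0.322   0.036   1.5888] dp [0.014 0.006 0.46 ] turn [ 0.001  0.002 -0.013]
```

View pics/t1.png

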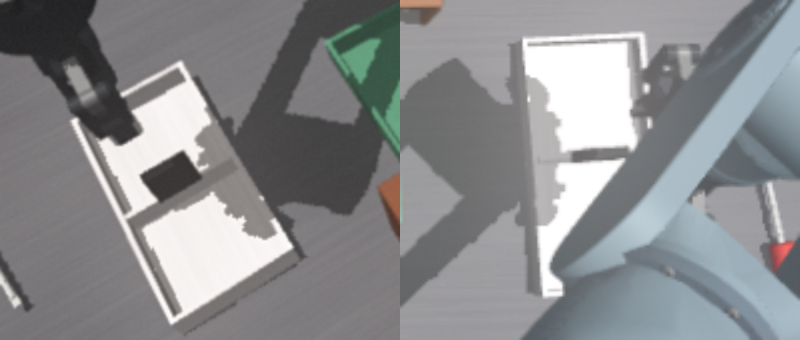

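The fingers hang above the tote in line with the black tab (crop (170,178)), nothing in the way. Descend and pinch.

Emit:
arm_command --dp '[[0.014,0.006,0.24],[0.014,0.006,0.46],[0.014,0.006,0.46],[0.014,0.006,0.46],[0.014,0.006,0.46]]' --turn '[[0,0,0],[0,0,0],[0,0,0],[0,0,0],[0,0,0]]' --jaw '[0.6,0.6,0.6,0.0,0.0]'

```text
time_s: 2.58
eef_pos: [0.4914, -0.3223, 0.0385]
eef_rot: [0.003, 0.702, 0.712, -0.0]
wrist_force: [0.5, -0.1, -0.3]
opening: 0.177
grasp_force: 0.0
```

Emit:
arm_command --dp '[[0,0,0],[0,0,0],[0,0,0],[0,0,0]]' --turn '[[0,0,0],[0,0,0],[0,0,0],[0,0,0]]' --jaw '[0,0,0,0]'

```text
time_s: 3.08
eef_pos: [0.4914, -0.3222, 0.0385]
eef_rot: [0.003, 0.702, 0.713, -0.0]
wrist_force: [-0.0, 0.4, 6.7]
opening: 0.108
grasp_force: 59.7
```

```bash
python3 g.py "(*at(tote,-.04,-.001),.036,.018+np.pi/2)"
```

```text
t 3.08 pos [ 0.4914 -0.3222  0.0385] psi 1.5864 open 0.108 F [-0.   0.4  6.7] grip 59.7
  to [ 0.447  -0.3237  0.036   1.5888] dp [-0.003 -0.178  0.009] turn [ 0.007  0.008 -0.004]
```

Emit:
arm_command --dp '[[0,-0.04,0],[0,-0.08,0],[0,-0.12,0],[0,-0.168,0],[0,-0.168,0]]' --turn '[[0,0,0],[0,0,0],[0,0,0],[0,0,0],[0,0,0]]' --jaw '[0,0,0,0,0]'

```text
time_s: 3.7
eef_pos: [0.4485, -0.3233, 0.0385]
eef_rot: [0.003, 0.702, 0.712, -0.001]
wrist_force: [-1.7, -0.9, 10.8]
opening: 0.107
grasp_force: 60.5
```

Emit:
arm_command --dp '[[0,0,0],[0,0,0],[0,0,0]]' --turn '[[0,0,0],[0,0,0],[0,0,0]]' --jaw '[0.5,0.5,0.5]'

```text
time_s: 4.08
eef_pos: [0.4475, -0.321, 0.0352]
eef_rot: [-0.0, 0.702, 0.712, 0.0]
wrist_force: [-0.4, 0.3, 1.6]
opening: 0.501
grasp_force: 0.0
```

Emit:
arm_command --dp '[[0,0,-0.25],[0,0,-0.5],[0,0,-0.72],[0,0,-0.72],[0,0,-0.72]]' --turn '[[0,0,0],[0,0,0.4],[0,0,0.8],[0,0,1],[0,0,1]]' --jaw '[0.5,0.8,1,1,1]'

```text
time_s: 4.7
eef_pos: [0.4477, -0.3211, 0.2156]
eef_rot: [0.0, 0.862, 0.507, 0.0]
wrist_force: [0.4, 0.7, -0.0]
opening: 0.997
grasp_force: 0.0
```

```bash
python3 g.py "(.691,-.123,.22,.137)" "(.691,-.123,.087,.137)"; python3 -c "
from h import *
cv2.imwrite('pics/t2.png',np.hstack([cv2.resize(camera('scene')[220:390,60:260],(400,340)),cv2.resize(camera('top')[200:340,400:560],(400,340))]))"
```

```text
t 4.7 pos [ 0.4477 -0.3211  0.2156] psi 1.0638 open 0.997 F [ 0.4  0.7 -0. ] grip 0.0
  to [ 0.691 -0.123  0.22   0.137] dp [ 1.165  0.466 -0.018] turn [ 1.00e-03 -0.00e+00  1.77e+00]
  to [ 0.691 -0.123  0.087  0.137] dp [0.    0.    0.532] turn [0. 0. 0.]
```

View pics/t2.png

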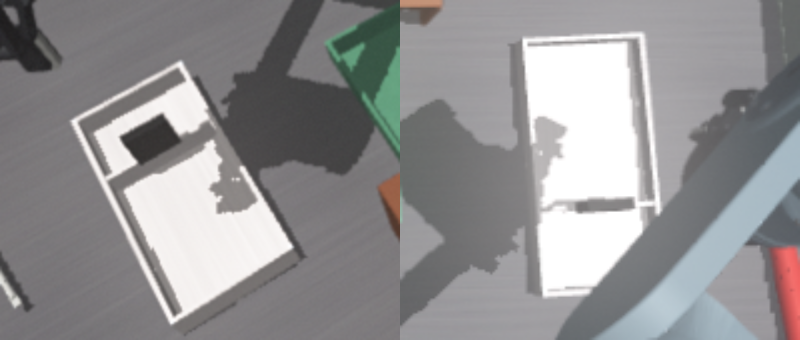

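The divider now sits well towards -x: tab at crop (150,138) scene and (605,205) top. Now the pin.

Emit:
arm_command --dp '[[0.9,0.4,-0.05],[0.9,0.4,-0.05],[0.9,0.4,-0.05],[0.9,0.4,-0.05],[0.9,0.4,-0.05]]' --turn '[[0,0,1],[0,0,1],[0,0,1],[0,0,1],[0,0,1]]' --jaw '[1,1,1,1,1]'

```text
time_s: 5.42
eef_pos: [0.6465, -0.1697, 0.2258]
eef_rot: [-0.001, 0.963, 0.269, -0.001]
wrist_force: [-1.1, -0.4, -0.3]
opening: 0.998
grasp_force: 0.0
```

```bash
python3 g.py "(.691,-.123,.2,.137)" "(.691,-.123,.087,.137)"; python3 -c "
from h import *
print([plane('top',p,.028) for p in ((558+104/2.5-100*0,284.4),)], plane('top',(400+245/2.5,200+205/2.43),.028))"
```

```text
t 5.42 pos [ 0.6465 -0.1697  0.2258] psi 0.5457 open 0.998 F [-1.1 -0.4 -0.3] grip 0.0
  to [ 0.691 -0.123  0.2    0.137] dp [ 0.249 -0.067  0.103] turn [-0.004  0.002  0.781]
  to [ 0.691 -0.123  0.087  0.137] dp [0.    0.    0.452] turn [0. 0. 0.]
[array([ 0.43735672, -0.59659736,  0.028     ])] [ 0.44669329 -0.36503793  0.028     ]
```

Emit:
arm_command --dp '[[0.249,-0.067,0.103],[0.249,-0.067,0.103],[0.249,-0.067,0.103],[0.249,-0.067,0.103]]' --turn '[[0,0,0.78],[0,0,0.78],[0,0,0.78],[0,0,0.78]]' --jaw '[0.9,0.9,0.9,0.9]'

```text
time_s: 5.92
eef_pos: [0.6888, -0.1281, 0.2018]
eef_rot: [0.0, 0.998, 0.066, -0.0]
wrist_force: [0.5, 0.5, -0.1]
opening: 0.901
grasp_force: 0.0
```

```bash
python3 g.py "(.691,-.123,.087,.137)"; python3 -c "
from h import *
cv2.imwrite('pics/t3.png',np.hstack([cv2.resize(camera('scene')[240:390,240:420],(400,340)),cv2.resize(camera('top')[100:240,280:440],(400,340))]))"
```

```text
t 5.92 pos [ 0.6888 -0.1281  0.2018] psi 0.1327 open 0.901 F [ 0.5  0.5 -0.1] grip 0.0
  to [ 0.691 -0.123  0.087  0.137] dp [ 0.012 -0.019  0.459] turn [ 0.     0.001 -0.008]
```

View pics/t3.png

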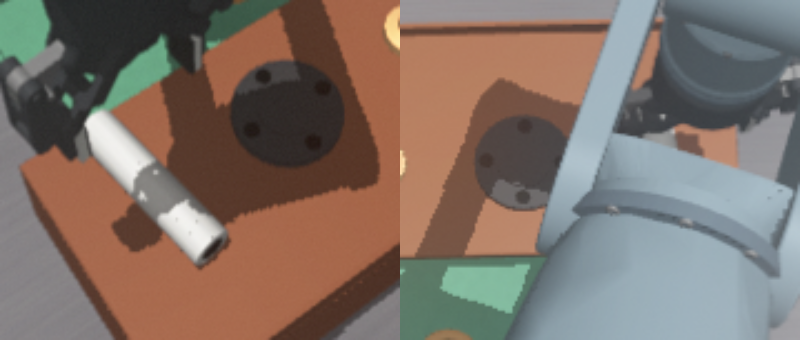

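The fingers straddle the pin (its near end at crop (95,125)), and the flange (288,112) is well clear of them. Descend and grip.

Emit:
arm_command --dp '[[0.012,-0.019,0.2],[0.012,-0.019,0.38],[0.012,-0.019,0.42],[0.012,-0.019,0.459],[0.012,-0.019,0.459]]' --turn '[[0,0,0],[0,0,0],[0,0,0],[0,0,0],[0,0,0]]' --jaw '[0.9,0.9,0.9,0.9,0.9]'

```text
time_s: 6.65
eef_pos: [0.6925, -0.1225, 0.0886]
eef_rot: [0.0, 0.998, 0.065, 0.001]
wrist_force: [0.4, 0.5, 0.0]
opening: 0.902
grasp_force: 0.0
```

```bash
python3 g.py "(.691,-.123,.087,.137)"
```

```text
t 6.65 pos [ 0.6925 -0.1225  0.0886] psi 0.1303 open 0.902 F [0.4 0.5 0. ] grip 0.0
  to [ 0.691 -0.123  0.087  0.137] dp [-0.006  0.001  0.007] turn [ 0.002 -0.003 -0.013]
```

Emit:
arm_command --dp '[[0,0,0],[0,0,0],[0,0,0],[0,0,0],[0,0,0]]' --turn '[[0,0,0],[0,0,0],[0,0,0],[0,0,0],[0,0,0]]' --jaw '[0.2,0.2,0.2,0.2,0.2]'

```text
time_s: 7.28
eef_pos: [0.6924, -0.1222, 0.0886]
eef_rot: [0.0, 0.998, 0.065, 0.001]
wrist_force: [-0.6, -0.3, 6.3]
opening: 0.331
grasp_force: 59.4
```

Emit:
arm_command --dp '[[0,0,0],[0,0,-0.1],[0,0,-0.25],[0,0,-0.4],[0,0,-0.4]]' --turn '[[0,0,0],[0,0,0],[0,0,0],[0,0,0],[0,0,0]]' --jaw '[0.2,0.2,0.2,0.2,0.2]'

```text
time_s: 7.9
eef_pos: [0.6937, -0.1225, 0.1906]
eef_rot: [0.001, 0.998, 0.065, 0.003]
wrist_force: [-0.2, -0.3, -3.4]
opening: 0.328
grasp_force: 59.8
```

```bash
python3 g.py "(*at(tote,.036,0),.15,.018)" "(*at(tote,.036,0),.007,.018)"
```

```text
t 7.9 pos [ 0.6937 -0.1225  0.1906] psi 0.1304 open 0.328 F [-0.2 -0.3 -3.4] grip 59.8
  to [ 0.523  -0.3214  0.15    0.018 ] dp [-0.781  0.7    0.16 ] turn [ 0.005 -0.011  0.215]
  to [ 0.523  -0.3214  0.007   0.018 ] dp [0.    0.    0.572] turn [0. 0. 0.]
```

Emit:
arm_command --dp '[[-0.2,0.18,0],[-0.4,0.36,0],[-0.6,0.54,0.1],[-0.781,0.7,0.15],[-0.781,0.7,0.15]]' --turn '[[0,0,0.1],[0,0,0.21],[0,0,0.21],[0,0,0.21],[0,0,0.21]]' --jaw '[0.2,0.2,0.2,0.2,0.2]'

```text
time_s: 8.52
eef_pos: [0.5167, -0.3218, 0.1457]
eef_rot: [-0.002, 1.0, 0.008, -0.003]
wrist_force: [-0.6, -0.4, -3.5]
opening: 0.324
grasp_force: 59.9
```

```bash
python3 g.py "(*at(tote,.036,0),.15,.018)" "(*at(tote,.036,0),.01,.018)"; python3 -c "
from h import *
cv2.imwrite('pics/t4.png',np.hstack([cv2.resize(camera('scene')[220:390,60:260],(400,340)),cv2.resize(camera('top')[200:340,400:560],(400,340))]))"
```

```text
t 8.53 pos [ 0.5167 -0.3218  0.1457] psi 0.0163 open 0.324 F [-0.6 -0.4 -3.5] grip 59.9
  to [ 0.523  -0.3214  0.15    0.018 ] dp [ 0.025 -0.002 -0.017] turn [-0.007  0.01  -0.003]
  to [ 0.523  -0.3214  0.01    0.018 ] dp [0.   0.   0.56] turn [0. 0. 0.]
```

View pics/t4.png

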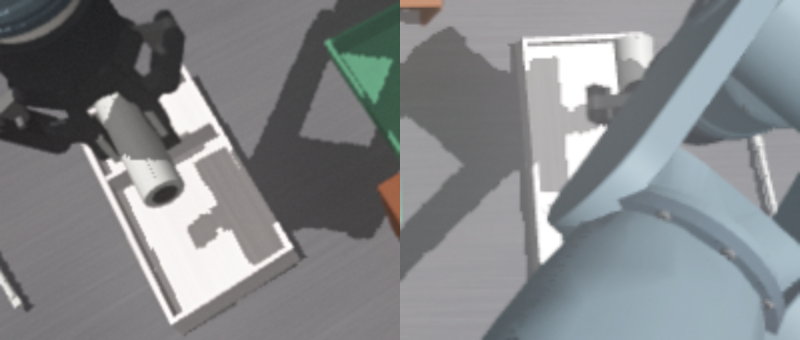

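The pin hangs level over the longer compartment (crop: near end at (160,190), divider behind it). Lower it.

Emit:
arm_command --dp '[[0.02,0,0.2],[0.02,0,0.4],[0.02,0,0.48],[0.02,0,0.52],[0.02,0,0.53]]' --turn '[[0,0,0],[0,0,0],[0,0,0],[0,0,0],[0,0,0]]' --jaw '[0.2,0.2,0.2,0.2,0.2]'

```text
time_s: 9.25
eef_pos: [0.5269, -0.3209, 0.0181]
eef_rot: [0.0, 1.0, 0.01, 0.001]
wrist_force: [-1.1, -0.4, -3.0]
opening: 0.328
grasp_force: 59.9
```

Emit:
arm_command --dp '[[0,0,0.01],[0,0,0.01]]' --turn '[[0,0,0],[0,0,0]]' --jaw '[0.2,0.2]'

```text
time_s: 9.5
eef_pos: [0.5266, -0.3213, 0.016]
eef_rot: [0.001, 1.0, 0.01, 0.001]
wrist_force: [-0.6, 0.5, -1.9]
opening: 0.332
grasp_force: 59.9
```

Emit:
arm_command --dp '[[-0.01,0,0.015],[-0.01,0,0.025],[-0.01,0,0.025]]' --turn '[[0,0,0],[0,0,0],[0,0,0]]' --jaw '[0.2,0.2,0.2]'

```text
time_s: 9.88
eef_pos: [0.5231, -0.3206, 0.0083]
eef_rot: [-0.0, 1.0, 0.01, -0.0]
wrist_force: [-0.4, 0.0, -3.0]
opening: 0.327
grasp_force: 59.9
```

Emit:
arm_command --dp '[[0,0,0.004],[0,0,0.006],[0,0,0.006],[0,0,0.006],[0,0,0.006]]' --turn '[[0,0,0],[0,0,0],[0,0,0],[0,0,0],[0,0,0]]' --jaw '[0.2,0.2,0.55,0.55,0.55]'

```text
time_s: 10.5
eef_pos: [0.5236, -0.3209, 0.0072]
eef_rot: [0.0, 1.0, 0.01, 0.0]
wrist_force: [0.4, -0.7, 0.6]
opening: 0.552
grasp_force: 0.0
```

Emit:
arm_command --dp '[[0,0,-0.1],[0,0,-0.3],[0,0,-0.5],[0,0,-0.7],[0,0,-0.7]]' --turn '[[0,0,0],[0,0,0],[0,0,0],[0,0,0],[0,0,0]]' --jaw '[0.55,0.55,0.55,0.9,0.9]'

```text
time_s: 11.12
eef_pos: [0.526, -0.3229, 0.1878]
eef_rot: [0.004, 1.0, 0.01, 0.004]
wrist_force: [-0.2, -0.2, 0.2]
opening: 0.9
grasp_force: 0.0
```

```bash
python3 g.py "(.532,-.072,.15,.018)" "(.532,-.072,.018,.018)"; python3 -c "
from h import *
cv2.imwrite('pics/t5.png',np.hstack([cv2.resize(camera('scene')[220:390,60:260],(400,340)),cv2.resize(camera('top')[200:340,400:560],(400,340))]))"
```

```text
t 11.12 pos [ 0.526  -0.3229  0.1878] psi 0.0204 open 0.9 F [-0.2 -0.2  0.2] grip 0.0
  to [ 0.532 -0.072  0.15   0.018] dp [ 0.044 -1.004  0.145] turn [ 0.014 -0.014  0.005]
  to [ 0.532 -0.072  0.018  0.018] dp [0.    0.    0.528] turn [0. 0. 0.]
```

View pics/t5.png

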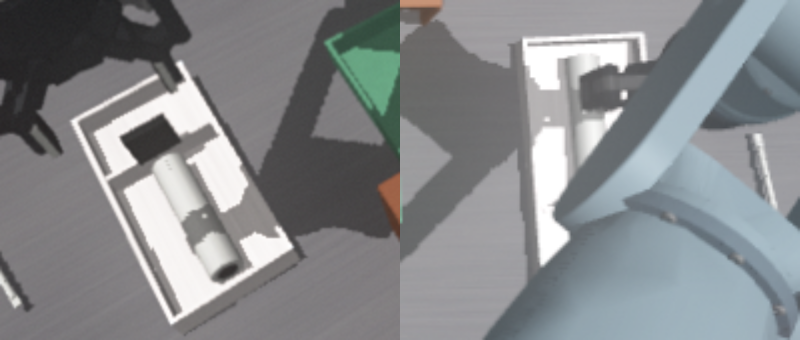

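The pin lies on the tote floor between the divider and the +x wall, crop (165,165) to (225,270). Next is the small seat.

Emit:
arm_command --dp '[[0.044,-1,0.1],[0.044,-1,0.1],[0.044,-1,0.1],[0.044,-1,0.145],[0.044,-1,0.145]]' --turn '[[0,0,0],[0,0,0],[0,0,0],[0,0,0],[0,0,0]]' --jaw '[0.9,0.9,0.9,0.9,0.9]'

```text
time_s: 11.85
eef_pos: [0.5265, -0.0659, 0.1423]
eef_rot: [-0.002, 1.0, 0.013, -0.003]
wrist_force: [0.7, -0.0, -0.3]
opening: 0.899
grasp_force: 0.0
```

```bash
python3 g.py "(.532,-.072,.019,.018)"
```

```text
t 11.85 pos [ 0.5265 -0.0659  0.1423] psi 0.0253 open 0.899 F [ 0.7 -0.  -0.3] grip 0.0
  to [ 0.532 -0.072  0.019  0.018] dp [0.025 0.027 0.493] turn [-0.006  0.012  0.014]
```

Emit:
arm_command --dp '[[0,0,0],[0.02,0.02,0.2],[0.02,0.02,0.3],[0.02,0.02,0.36],[0.02,0.02,0.36]]' --turn '[[0,0,0],[0,0,0],[0,0,0],[0,0,0],[0,0,0]]' --jaw '[0.85,0.85,0.85,0.85,0.85]'

```text
time_s: 12.48
eef_pos: [0.5338, -0.0764, 0.0549]
eef_rot: [-0.0, 1.0, 0.009, -0.001]
wrist_force: [-0.7, 0.3, 0.3]
opening: 0.85
grasp_force: 0.0
```

```bash
python3 g.py "(.532,-.072,.019,.018)"
```

```text
t 12.47 pos [ 0.5338 -0.0764  0.0549] psi 0.0187 open 0.85 F [-0.7  0.3  0.3] grip 0.0
  to [ 0.532 -0.072  0.019  0.018] dp [-0.007 -0.017  0.144] turn [-0.001  0.003  0.001]
```

Emit:
arm_command --dp '[[-0.007,-0.017,0.06],[-0.007,-0.017,0.1],[-0.007,-0.017,0.14],[-0.007,-0.017,0.14]]' --turn '[[0,0,0],[0,0,0],[0,0,0],[0,0,0]]' --jaw '[0.85,0.85,0.85,0.85]'

```text
time_s: 12.98
eef_pos: [0.5319, -0.0709, 0.0199]
eef_rot: [-0.0, 1.0, 0.01, -0.001]
wrist_force: [-0.1, 0.2, 0.6]
opening: 0.849
grasp_force: 0.0
```

Emit:
arm_command --dp '[[0,0,0],[0,0,0],[0,0,0],[0,0,0],[0,0,0]]' --turn '[[0,0,0],[0,0,0],[0,0,0],[0,0,0],[0,0,0]]' --jaw '[0.35,0.35,0.35,0.35,0.35]'

```text
time_s: 13.6
eef_pos: [0.5333, -0.0714, 0.0217]
eef_rot: [0.0, 1.0, 0.01, 0.001]
wrist_force: [-0.6, 0.5, 5.9]
opening: 0.455
grasp_force: 60.8
```

Emit:
arm_command --dp '[[0,0,-0.15],[0,0,-0.3],[0,0,-0.45],[0,0,-0.55],[0,0,-0.55]]' --turn '[[0,0,0],[0,0,0],[0,0,0],[0,0,0],[0,0,0]]' --jaw '[0.35,0.35,0.35,0.35,0.35]'

```text
time_s: 14.22
eef_pos: [0.5341, -0.0718, 0.1604]
eef_rot: [0.001, 1.0, 0.01, 0.002]
wrist_force: [0.0, 0.1, -1.1]
opening: 0.455
grasp_force: 60.8
```

```bash
python3 g.py "(.411,-.323,.14,.018)" "(.411,-.323,.0095,.018)"
```

```text
t 14.22 pos [ 0.5341 -0.0718  0.1604] psi 0.0203 open 0.455 F [ 0.   0.1 -1.1] grip 60.8
  to [ 0.411 -0.323  0.14   0.018] dp [-0.513  0.995  0.081] turn [ 0.003 -0.009  0.004]
  to [ 0.411  -0.323   0.0095  0.018 ] dp [0.    0.    0.522] turn [0. 0. 0.]
```

Emit:
arm_command --dp '[[-0.1,0.2,0],[-0.22,0.42,0],[-0.34,0.64,0],[-0.45,0.86,0.05],[-0.513,0.995,0.08]]' --turn '[[0,0,0],[0,0,0],[0,0,0],[0,0,0],[0,0,0]]' --jaw '[0.35,0.35,0.35,0.35,0.35]'

```text
time_s: 14.85
eef_pos: [0.4071, -0.324, 0.1361]
eef_rot: [-0.001, 1.0, 0.009, -0.001]
wrist_force: [0.3, -0.1, -0.7]
opening: 0.457
grasp_force: 60.8
```

Emit:
arm_command --dp '[[0,0,0],[0,0,0.15],[0,0,0.3],[0,0,0.36],[0,0,0.36]]' --turn '[[0,0,0],[0,0,0],[0,0,0],[0,0,0],[0,0,0]]' --jaw '[0.35,0.35,0.35,0.35,0.35]'

```text
time_s: 15.48
eef_pos: [0.409, -0.3211, 0.0471]
eef_rot: [-0.001, 1.0, 0.01, -0.001]
wrist_force: [-0.3, -1.3, -1.1]
opening: 0.453
grasp_force: 60.8
```

```bash
python3 g.py "(.411,-.323,.0095,.018)"
```

```text
t 15.47 pos [ 0.409  -0.3211  0.0471] psi 0.021 open 0.453 F [-0.3 -1.3 -1.1] grip 60.8
  to [ 0.411  -0.323   0.0095  0.018 ] dp [0.008 0.008 0.15 ] turn [-0.005  0.003  0.006]
```

Emit:
arm_command --dp '[[0.008,0.008,0.06],[0.008,0.008,0.1],[0.008,0.008,0.13],[0.008,0.008,0.146],[0.008,0.008,0.146]]' --turn '[[0,0,0],[0,0,0],[0,0,0],[0,0,0],[0,0,0]]' --jaw '[0.35,0.35,0.35,0.35,0.35]'

```text
time_s: 16.1
eef_pos: [0.4113, -0.3244, 0.0116]
eef_rot: [-0.0, 1.0, 0.01, -0.0]
wrist_force: [-0.5, -0.0, -0.8]
opening: 0.454
grasp_force: 60.9
```

Emit:
arm_command --dp '[[0,0,0.004],[0,0,0.007],[0,0,0.007],[0,0,0.007],[0,0,0.007]]' --turn '[[0,0,0],[0,0,0],[0,0,0],[0,0,0],[0,0,0]]' --jaw '[0.35,0.35,0.62,0.62,0.62]'

```text
time_s: 16.73
eef_pos: [0.4115, -0.3246, 0.0101]
eef_rot: [0.0, 1.0, 0.01, 0.0]
wrist_force: [0.3, 0.8, 0.8]
opening: 0.619
grasp_force: 0.0
```

Emit:
arm_command --dp '[[0,0,-0.1],[0,0,-0.3],[0,0,-0.5],[0,0,-0.6],[0,0,-0.6]]' --turn '[[0,0,0],[0,0,0],[0,0,0],[0,0,0],[0,0,0]]' --jaw '[0.62,0.62,0.9,1,1]'

```text
time_s: 17.35
eef_pos: [0.4126, -0.3258, 0.1626]
eef_rot: [0.002, 1.0, 0.01, 0.002]
wrist_force: [0.1, -0.6, 0.3]
opening: 1.002
grasp_force: 0.0
```

```bash
python3 g.py "(.537,.0595,.15,.018)" "(.537,.0595,.019,.018)"; python3 -c "
from h import *
cv2.imwrite('pics/t6.png',np.hstack([cv2.resize(camera('scene')[220:390,60:260],(400,340)),cv2.resize(camera('scene')[160:330,200:400],(400,340))]))"
```

```text
t 17.35 pos [ 0.4126 -0.3258  0.1626] psi 0.0203 open 1.002 F [ 0.1 -0.6  0.3] grip 0.0
  to [0.537  0.0595 0.15   0.018 ] dp [ 0.529 -1.531  0.046] turn [ 0.008 -0.006  0.004]
  to [0.537  0.0595 0.019  0.018 ] dp [0.    0.    0.524] turn [0. 0. 0.]
```

View pics/t6.png

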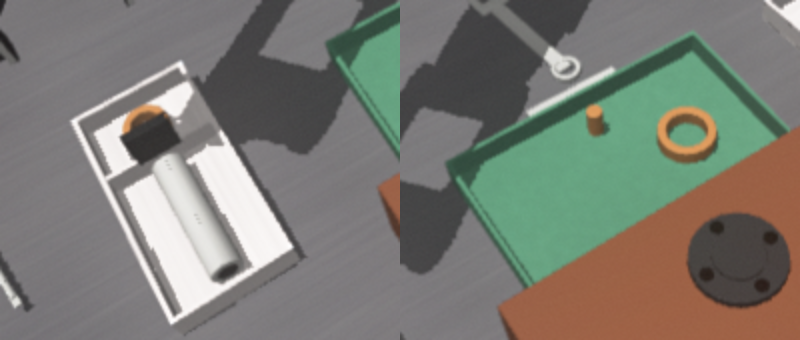

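The small seat lies in the short compartment, partly behind the tab at crop (145,120), and the pin is unmoved. The large seat is still in the drawer at crop (687,133). Go for it now.

Emit:
arm_command --dp '[[0.26,-0.75,0],[0.26,-0.75,0],[0.26,-0.75,0],[0.26,-0.75,0],[0.26,-0.75,0]]' --turn '[[0,0,0],[0,0,0],[0,0,0],[0,0,0],[0,0,0]]' --jaw '[1,1,1,1,1]'

```text
time_s: 18.08
eef_pos: [0.4721, -0.1351, 0.1588]
eef_rot: [-0.0, 1.0, 0.011, -0.001]
wrist_force: [0.2, -0.5, 0.4]
opening: 1.003
grasp_force: 0.0
```

Emit:
arm_command --dp '[[0.269,-0.78,0.046],[0.269,-0.78,0.046],[0.269,-0.78,0.046],[0.269,-0.78,0.046],[0.269,-0.78,0.046]]' --turn '[[0,0,0],[0,0,0],[0,0,0],[0,0,0],[0,0,0]]' --jaw '[1,1,1,1,1]'

```text
time_s: 18.7
eef_pos: [0.5359, 0.0599, 0.1478]
eef_rot: [0.0, 1.0, 0.01, -0.001]
wrist_force: [-0.0, -0.3, 0.2]
opening: 1.002
grasp_force: 0.0
```

Emit:
arm_command --dp '[[0,0,0],[0,0,0.15],[0,0,0.3],[0,0,0.36],[0,0,0.36]]' --turn '[[0,0,0],[0,0,0],[0,0,0],[0,0,0],[0,0,0]]' --jaw '[1,1,1,1,1]'

```text
time_s: 19.32
eef_pos: [0.5353, 0.0595, 0.058]
eef_rot: [-0.0, 1.0, 0.009, -0.001]
wrist_force: [-0.3, -0.8, -0.6]
opening: 1.002
grasp_force: 0.0
```

```bash
python3 g.py "(.537,.0595,.019,.018)"
```

```text
t 19.32 pos [0.5353 0.0595 0.058 ] psi 0.0186 open 1.002 F [-0.3 -0.8 -0.6] grip 0.0
  to [0.537  0.0595 0.019  0.018 ] dp [0.007 0.    0.156] turn [-0.     0.004  0.001]
```

Emit:
arm_command --dp '[[0.007,0,0.06],[0.007,0,0.1],[0.007,0,0.14],[0.007,0,0.153],[0.007,0,0.153]]' --turn '[[0,0,0],[0,0,0],[0,0,0],[0,0,0],[0,0,0]]' --jaw '[1,1,1,1,1]'

```text
time_s: 19.95
eef_pos: [0.5375, 0.0607, 0.02]
eef_rot: [-0.0, 1.0, 0.01, -0.0]
wrist_force: [0.5, -0.4, -0.0]
opening: 0.999
grasp_force: 0.0
```

Emit:
arm_command --dp '[[0,0,0],[0,0,0],[0,0,0],[0,0,0],[0,0,0]]' --turn '[[0,0,0],[0,0,0],[0,0,0],[0,0,0],[0,0,0]]' --jaw '[0.5,0.5,0.5,0.5,0.5]'

```text
time_s: 20.58
eef_pos: [0.5384, 0.0605, 0.0214]
eef_rot: [0.0, 1.0, 0.01, 0.001]
wrist_force: [-2.1, -0.2, 6.5]
opening: 0.638
grasp_force: 63.9
```

Emit:
arm_command --dp '[[0,0,-0.15],[0,0,-0.3],[0,0,-0.45],[0,0,-0.55],[0,0,-0.55]]' --turn '[[0,0,0],[0,0,0],[0,0,0],[0,0,0],[0,0,0]]' --jaw '[0.5,0.5,0.5,0.5,0.5]'

```text
time_s: 21.2
eef_pos: [0.5392, 0.0605, 0.1599]
eef_rot: [0.0, 1.0, 0.01, 0.002]
wrist_force: [0.2, 0.5, -2.3]
opening: 0.641
grasp_force: 65.1
```

```bash
python3 g.py "(*at(tray,0,.044),.14,.038+np.pi/2)"
```

```text
t 21.2 pos [0.5392 0.0605 0.1599] psi 0.0203 open 0.641 F [ 0.2  0.5 -2.3] grip 65.1
  to [0.5053 0.369  0.14   1.6088] dp [-0.111 -1.236  0.078] turn [ 0.008 -0.006 -3.034]
```

Emit:
arm_command --dp '[[0,-0.15,0],[0,-0.3,0],[0,-0.5,0],[-0.06,-0.7,0],[-0.06,-0.8,0]]' --turn '[[0,0,-0.2],[0,0,-0.4],[0,0,-0.6],[0,0,-0.8],[0,0,-1]]' --jaw '[0.5,0.5,0.5,0.5,0.5]'

```text
time_s: 21.82
eef_pos: [0.5161, 0.2624, 0.1553]
eef_rot: [-0.0, 0.962, 0.271, -0.002]
wrist_force: [-0.6, -0.4, -1.1]
opening: 0.636
grasp_force: 65.0
```

```bash
python3 g.py "(*at(tray,0,.044),.14,.038+np.pi/2)"
```

```text
t 21.82 pos [0.5161 0.2624 0.1553] psi 0.5496 open 0.636 F [-0.6 -0.4 -1.1] grip 65.0
  to [0.5053 0.369  0.14   1.6088] dp [ 0.186 -0.386  0.061] turn [-0.006  0.005 -2.023]
```

Emit:
arm_command --dp '[[0.05,-0.1,0],[0.1,-0.2,0],[0.15,-0.3,0],[0.186,-0.386,0],[0.186,-0.386,0]]' --turn '[[0,0,-0.2],[0,0,-0.4],[0,0,-0.6],[0,0,-0.8],[0,0,-1]]' --jaw '[0.5,0.5,0.5,0.5,0.5]'

```text
time_s: 22.45
eef_pos: [0.5068, 0.3681, 0.1552]
eef_rot: [-0.0, 0.86, 0.511, -0.002]
wrist_force: [1.0, 0.1, -2.4]
opening: 0.64
grasp_force: 65.0
```

Emit:
arm_command --dp '[[0,0,0],[0,0,0],[0,0,0.05],[0,0,0.1],[0,0,0.1]]' --turn '[[0,0,-0.3],[0,0,-0.6],[0,0,-0.9],[0,0,-1],[0,0,-1]]' --jaw '[0.5,0.5,0.5,0.5,0.5]'

```text
time_s: 23.08
eef_pos: [0.5066, 0.366, 0.1295]
eef_rot: [-0.001, 0.7, 0.714, -0.003]
wrist_force: [0.2, 0.3, -2.3]
opening: 0.636
grasp_force: 65.0
```

```bash
python3 g.py "(*at(tray,0,.044),.05,.038+np.pi/2)"
```

```text
t 23.07 pos [0.5066 0.366  0.1295] psi 1.5903 open 0.636 F [ 0.2  0.3 -2.3] grip 65.0
  to [0.5053 0.369  0.05   1.6088] dp [ 0.013 -0.003  0.318] turn [-0.01   0.004 -0.035]
```

Emit:
arm_command --dp '[[0.01,0,0.1],[0.01,0,0.2],[0.01,0,0.29],[0.01,0,0.318],[0.01,0,0.318]]' --turn '[[0,0,-0.035],[0,0,-0.035],[0,0,-0.035],[0,0,-0.035],[0,0,-0.035]]' --jaw '[0.5,0.5,0.5,0.5,0.5]'

```text
time_s: 23.7
eef_pos: [0.5083, 0.3693, 0.053]
eef_rot: [-0.0, 0.694, 0.72, -0.0]
wrist_force: [0.6, -0.2, -2.3]
opening: 0.638
grasp_force: 65.0
```

```bash
python3 g.py "(*at(tray,0,.044),.01,.038+np.pi/2)"; python3 -c "
from h import *
cv2.imwrite('pics/t7.png',np.hstack([cv2.resize(camera('scene')[90:230,350:515],(400,340)),cv2.resize(camera('top')[200:340,100:265],(400,340))]))"
```

```text
t 23.7 pos [0.5083 0.3693 0.053 ] psi 1.6088 open 0.638 F [ 0.6 -0.2 -2.3] grip 65.0
  to [0.5053 0.369  0.01   1.6088] dp [-0.001 -0.012  0.172] turn [-0.002  0.001 -0.   ]
```

View pics/t7.png

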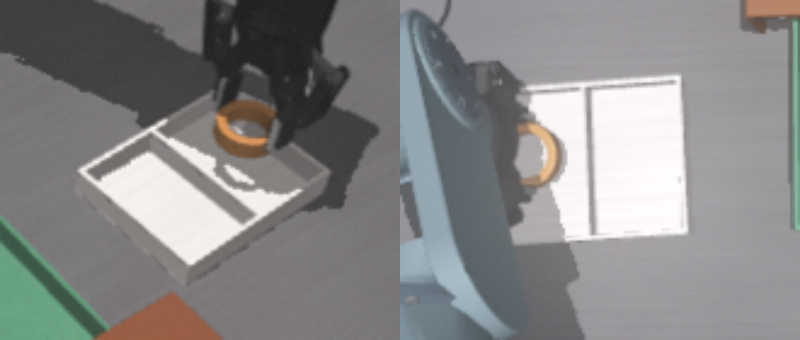

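The large seat is held level over the far (+y) compartment, crop (245,125) scene and (535,155) top, with its right edge clear of the rib (590). Lower and release.

Emit:
arm_command --dp '[[0,-0.012,0.07],[0,-0.012,0.12],[0,-0.012,0.15],[0,-0.012,0.165],[0,-0.012,0.165]]' --turn '[[0,0,0],[0,0,0],[0,0,0],[0,0,0],[0,0,0]]' --jaw '[0.5,0.5,0.5,0.5,0.5]'

```text
time_s: 24.42
eef_pos: [0.5054, 0.3692, 0.0117]
eef_rot: [-0.0, 0.693, 0.721, -0.0]
wrist_force: [-0.2, 0.8, -1.5]
opening: 0.639
grasp_force: 65.0
```

Emit:
arm_command --dp '[[0,0,0.004],[0,0,0.007],[0,0,0.007],[0,0,0.007],[0,0,0.007]]' --turn '[[0,0,0],[0,0,0],[0,0,0],[0,0,0],[0,0,0]]' --jaw '[0.5,0.5,0.82,0.82,0.82]'

```text
time_s: 25.05
eef_pos: [0.5057, 0.3694, 0.0106]
eef_rot: [0.0, 0.693, 0.721, 0.0]
wrist_force: [-0.1, -0.2, -0.5]
opening: 0.822
grasp_force: 0.0
```

Emit:
arm_command --dp '[[0,0,-0.1],[0,0,-0.3],[0,0,-0.5],[0,0,-0.7],[0,0,-0.85]]' --turn '[[0,0,0],[0,0,0],[0,0,0.3],[0,0,0.6],[0,0,0.9]]' --jaw '[0.82,0.82,0.82,0.8,0.8]'

```text
time_s: 25.68
eef_pos: [0.506, 0.3696, 0.2258]
eef_rot: [0.0, 0.844, 0.537, 0.001]
wrist_force: [0.6, -0.3, 0.1]
opening: 0.797
grasp_force: 0.0
```

```bash
python3 g.py "(.700,.110,.22,.05)"
```

```text
t 25.68 pos [0.506  0.3696 0.2258] psi 1.1329 open 0.797 F [ 0.6 -0.3  0.1] grip 0.0
  to [0.7  0.11 0.22 0.05] dp [-0.611  1.143  0.024] turn [ 1.000e-03 -6.000e-03  2.068e+00]
```

Emit:
arm_command --dp '[[-0.3,0.55,0],[-0.3,0.55,0],[-0.3,0.55,0],[-0.3,0.55,0],[-0.3,0.55,0]]' --turn '[[0,0,1],[0,0,1],[0,0,1],[0,0,1],[0,0,1]]' --jaw '[0.8,0.8,0.8,0.8,0.8]'

```text
time_s: 26.3
eef_pos: [0.5984, 0.2441, 0.2227]
eef_rot: [-0.0, 0.953, 0.303, -0.0]
wrist_force: [0.4, -0.5, 0.1]
opening: 0.802
grasp_force: 0.0
```

```bash
python3 g.py "(.700,.110,.2,.05)"
```

```text
t 26.3 pos [0.5984 0.2441 0.2227] psi 0.6162 open 0.802 F [ 0.4 -0.5  0.1] grip 0.0
  to [0.7  0.11 0.2  0.05] dp [0.022 0.673 0.09 ] turn [-1.000e-03  1.000e-03  1.081e+00]
```

Emit:
arm_command --dp '[[0.022,0.673,0.09],[0.022,0.673,0.09],[0.022,0.673,0.09],[0.022,0.673,0.09],[0.022,0.673,0.09]]' --turn '[[0,0,1],[0,0,1],[0,0,1],[0,0,1],[0,0,1]]' --jaw '[0.8,0.8,0.8,0.8,0.8]'

```text
time_s: 26.92
eef_pos: [0.6996, 0.1109, 0.2001]
eef_rot: [-0.0, 0.999, 0.047, -0.0]
wrist_force: [-0.2, -0.2, 0.6]
opening: 0.799
grasp_force: 0.0
```

Emit:
arm_command --dp '[[0,0,0],[0,0,0],[0,0,0]]' --turn '[[0,0,0],[0,0,0],[0,0,0]]' --jaw '[0.8,0.8,0.8]'

```text
time_s: 27.3
eef_pos: [0.7001, 0.1101, 0.2007]
eef_rot: [0.0, 0.999, 0.046, 0.0]
wrist_force: [-0.2, -0.1, -0.8]
opening: 0.798
grasp_force: 0.0
```

```bash
python3 g.py "(.700,.110,.1,.05)"; python3 -c "
from h import *
cv2.imwrite('pics/t8.png',np.hstack([cv2.resize(camera('scene')[180:320,330:495],(400,340)),cv2.resize(camera('scene')[90:230,350:515],(400,340))]))"
```

```text
t 27.3 pos [0.7001 0.1101 0.2007] psi 0.0922 open 0.798 F [-0.2 -0.1 -0.8] grip 0.0
  to [0.7  0.11 0.1  0.05] dp [-0.001  0.     0.403] turn [ 0.    -0.001  0.081]
```

View pics/t8.png

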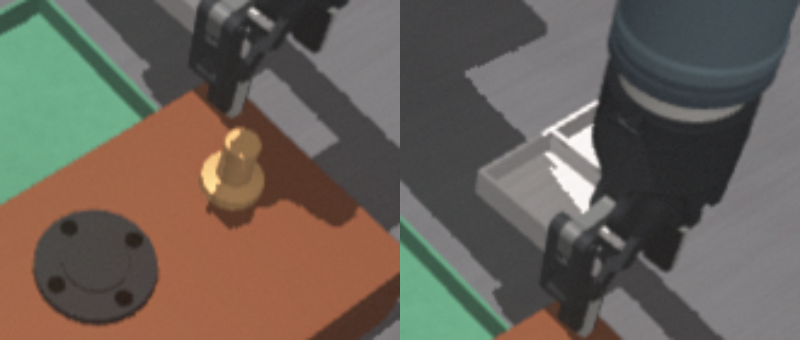

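The follower stands at crop (235,170) with the fingers above it on both sides and the flange clear. Descend and grip the stem.

Emit:
arm_command --dp '[[0,0,0.15],[0,0,0.28],[0,0,0.36],[0,0,0.397],[0,0,0.397]]' --turn '[[0,0,0],[0,0,0],[0,0,0],[0,0,0],[0,0,0]]' --jaw '[0.8,0.8,0.8,0.8,0.8]'

```text
time_s: 28.02
eef_pos: [0.7004, 0.1093, 0.101]
eef_rot: [-0.0, 0.999, 0.045, -0.0]
wrist_force: [-0.0, -1.0, 0.2]
opening: 0.8
grasp_force: 0.0
```

Emit:
arm_command --dp '[[0,0,0],[0,0,0],[0,0,0],[0,0,0],[0,0,0]]' --turn '[[0,0,0],[0,0,0],[0,0,0],[0,0,0],[0,0,0]]' --jaw '[0.5,0.15,0.15,0.15,0.15]'

```text
time_s: 28.65
eef_pos: [0.7011, 0.1093, 0.1024]
eef_rot: [0.0, 0.999, 0.045, 0.001]
wrist_force: [-0.2, -0.0, 6.0]
opening: 0.256
grasp_force: 58.8
```

Emit:
arm_command --dp '[[0,0,0],[0,0,-0.15],[0,0,-0.3],[0,0,-0.4],[0,0,-0.4]]' --turn '[[0,0,0],[0,0,0],[0,0,0],[0,0,0],[0,0,0]]' --jaw '[0.15,0.15,0.15,0.15,0.15]'

```text
time_s: 29.28
eef_pos: [0.7016, 0.1093, 0.2035]
eef_rot: [0.0, 0.999, 0.045, 0.002]
wrist_force: [-1.1, -1.2, -0.3]
opening: 0.259
grasp_force: 58.7
```

```bash
python3 g.py "(*at(tray,0,-.043),.15,.038)"
```

```text
t 29.27 pos [0.7016 0.1093 0.2035] psi 0.091 open 0.259 F [-1.1 -1.2 -0.3] grip 58.7
  to [0.5086 0.282  0.15   0.038 ] dp [-0.707 -0.758  0.211] turn [ 0.001 -0.009  0.101]
```

Emit:
arm_command --dp '[[-0.1,-0.11,0],[-0.25,-0.27,0],[-0.4,-0.43,0],[-0.56,-0.6,0],[-0.707,-0.758,0]]' --turn '[[0,0,0.1],[0,0,0.1],[0,0,0.1],[0,0,0.1],[0,0,0.1]]' --jaw '[0.15,0.15,0.15,0.15,0.15]'

```text
time_s: 29.9
eef_pos: [0.5043, 0.2827, 0.1987]
eef_rot: [0.0, 1.0, 0.019, -0.002]
wrist_force: [0.2, 0.8, 0.0]
opening: 0.258
grasp_force: 58.7
```

Emit:
arm_command --dp '[[0,0,0],[0,0,0.15],[0,0,0.35],[0,0,0.5],[0,0,0.5]]' --turn '[[0,0,0],[0,0,0],[0,0,0],[0,0,0],[0,0,0]]' --jaw '[0.15,0.15,0.15,0.15,0.15]'

```text
time_s: 30.52
eef_pos: [0.5041, 0.28, 0.0714]
eef_rot: [0.001, 1.0, 0.019, -0.004]
wrist_force: [-0.2, 0.4, 0.0]
opening: 0.258
grasp_force: 58.8
```

```bash
python3 g.py "(*at(tray,0,-.043),.022,.038)"; python3 -c "
from h import *
cv2.imwrite('pics/t9.png',np.hstack([cv2.resize(camera('scene')[90:230,350:515],(400,340)),cv2.resize(camera('top')[200:340,100:265],(400,340))]))"
```

```text
t 30.52 pos [0.5041 0.28   0.0714] psi 0.0376 open 0.258 F [-0.2  0.4  0. ] grip 58.8
  to [0.5086 0.282  0.022  0.038 ] dp [ 0.02  -0.008  0.198] turn [ 0.005  0.017 -0.001]
```

View pics/t9.png

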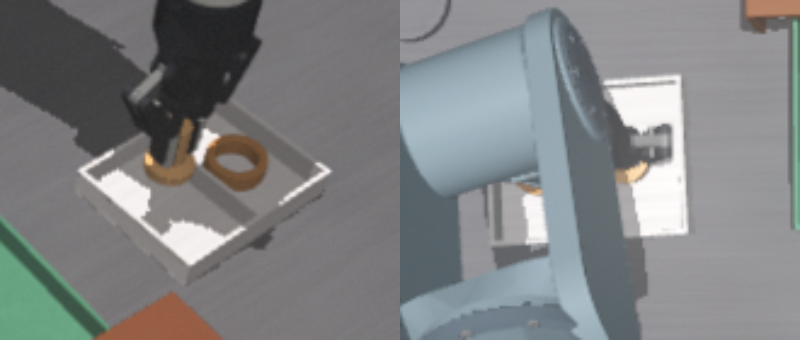

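The large seat lies flat in the far compartment, crop (237,160), and the follower hangs over the near one, (170,165). Lower it.

Emit:
arm_command --dp '[[0.01,-0.005,0.07],[0.01,-0.005,0.13],[0.01,-0.005,0.165],[0.01,-0.005,0.18],[0.01,-0.005,0.18]]' --turn '[[0,0.01,0],[0,0.01,0],[0,0.01,0],[0,0.01,0],[0,0.01,0]]' --jaw '[0.15,0.15,0.15,0.15,0.15]'

```text
time_s: 31.25
eef_pos: [0.5094, 0.2833, 0.0308]
eef_rot: [0.0, 1.0, 0.019, 0.002]
wrist_force: [-0.7, -0.3, -0.4]
opening: 0.255
grasp_force: 58.7
```

```bash
python3 g.py "(*at(tray,0,-.043),.022,.038)"
```

```text
t 31.25 pos [0.5094 0.2833 0.0308] psi 0.0387 open 0.255 F [-0.7 -0.3 -0.4] grip 58.7
  to [0.5086 0.282  0.022  0.038 ] dp [-0.004  0.005  0.035] turn [ 0.    -0.009  0.001]
```

Emit:
arm_command --dp '[[0,0.004,0.02],[0,0.004,0.03],[0,0.004,0.034],[0,0.004,0.034]]' --turn '[[0,0,0],[0,0,0],[0,0,0],[0,0,0]]' --jaw '[0.15,0.15,0.15,0.15]'

```text
time_s: 31.75
eef_pos: [0.5096, 0.2823, 0.0225]
eef_rot: [-0.0, 1.0, 0.019, 0.003]
wrist_force: [0.0, 0.1, -0.2]
opening: 0.254
grasp_force: 58.7
```

Emit:
arm_command --dp '[[0,0,0.004],[0,0,0.005],[0,0,0.005],[0,0,0.005],[0,0,0.005]]' --turn '[[0,0,0],[0,0,0],[0,0,0],[0,0,0],[0,0,0]]' --jaw '[0.15,0.15,0.45,0.45,0.45]'

```text
time_s: 32.38
eef_pos: [0.5097, 0.2823, 0.0213]
eef_rot: [-0.0, 1.0, 0.019, 0.003]
wrist_force: [0.3, -0.3, -0.5]
opening: 0.448
grasp_force: 0.0
```

Emit:
arm_command --dp '[[0,0,-0.1],[0,0,-0.3],[0,0,-0.5],[0,0,-0.7],[0,0,-0.8]]' --turn '[[0,0,0],[0,0,0],[0,0,0],[0,0,0],[0,0,0]]' --jaw '[0.45,0.45,0.45,0.45,0.45]'

```text
time_s: 33.0
eef_pos: [0.5098, 0.2827, 0.225]
eef_rot: [-0.001, 1.0, 0.019, 0.005]
wrist_force: [-0.8, -0.8, -0.5]
opening: 0.444
grasp_force: 0.0
```

Emit:
arm_command --dp '[[-0.2,0.3,0],[-0.3,0.6,0],[-0.3,0.9,0],[-0.3,1,0],[-0.3,1,0]]' --turn '[[0,0,0],[0,0,0],[0,0,0],[0,0,0],[0,0,0]]' --jaw '[0.45,0.45,0.45,0.45,0.45]'

```text
time_s: 33.62
eef_pos: [0.443, 0.0265, 0.2212]
eef_rot: [0.0, 1.0, 0.017, 0.003]
wrist_force: [0.6, 0.7, -0.1]
opening: 0.451
grasp_force: 0.0
```

```bash
python3 g.py; python3 -c "
from h import *
s=camera('scene');t=camera('top');cv2.imwrite('pics/s10.png',s);cv2.imwrite('pics/t10f.png',t)
r=lambda I,x,y,w,h:cv2.resize(I[y:y+h,x:x+w],(400,300))
cv2.imwrite('pics/t10.png',np.vstack([np.hstack([r(s,350,95,165,124),r(t,100,205,165,124)]),np.hstack([r(s,60,235,200,150),r(t,400,200,180,135)])]))"
```

```text
t 33.62 pos [0.443  0.0265 0.2212] psi 0.0345 open 0.451 F [ 0.6  0.7 -0.1] grip 0.0
```

View pics/t10.png

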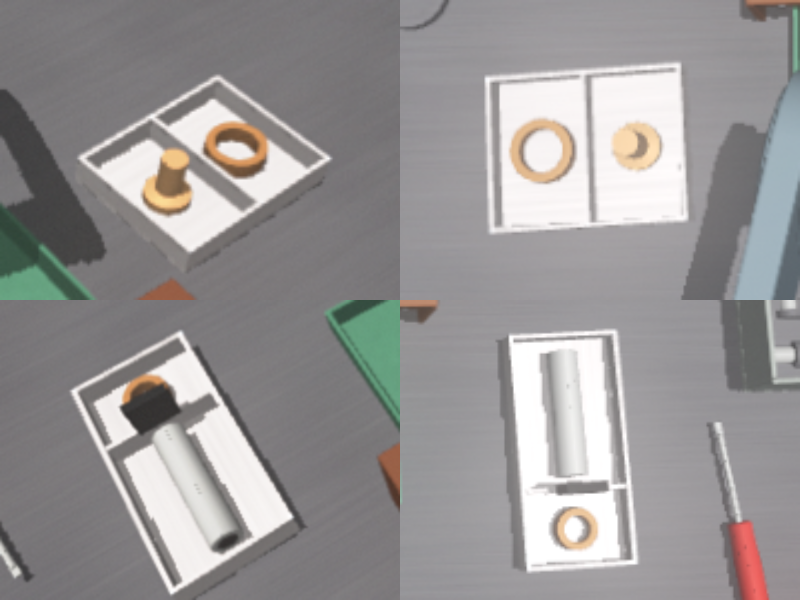

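The final views show every part in place. In the tray, the ring is flat at (542,150) and the follower upright at (637,145). In the tote, the pin is flat at (567,412), the small seat flat at (575,528) and the divider at about 488. Handing in.

```bash
python3 -c "
from bench import *
print(hand_in())"
```

```text
the job is handed in; nothing more can be done
None
```

Both kits are made up and the job was handed in at about 34 s, with the flange blank left where it lay; the hand-in gave no verdict, but the last camera views showed every part in its place.

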